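# Rock the cork bung out of the blue canister

## Robot

A 6-joint arm with a two-finger parallel gripper is mounted at the origin on a cart in front of the work surface, level with it; the furniture and walls round the work are solid. World frame = base frame: x ahead of the robot, y to its left, z up, the work surface at z = 0. Lengths are in m, angles in rad, forces in N, time in s.
With the tool pointing down it reaches from about 0.275 to 0.825 m from the base axis. Payload 5.2 kg.
Tool frame: the origin (TCP) lies midway between the tips of the shut fingers; the grasp point (between the pads) lies hold_point_z behind it (hold_point_z is the distance from the TCP to the grasp point, in m); z points along the fingers, y is the line along which they close (so a half turn about z gives the same grasp; the last joint's range is limited). The gripper opens to 93 mm and grips with 3 to 60 N. Pads are 15 mm wide; open, the fingers measure 128 mm over their backs; the gripper's body (75 mm by 188 mm) begins 65 mm behind the grasp point.
Start: joints at [0.977, 0.259, 1.535, -0, 1.348, -0.203], TCP at [0.209, 0.509, 0.219] pointing down, gripper open.
Joint ranges: [-3.14, 3.14], [-0.91, 2.08], [0.19, 2.58], [-1.22, 4.36], [0.22, 2.71], [-3.12, 3.12]. Speed limits (rad/s): [2.57, 2.57, 3.14, 3.14, 3.14, 3.14].

## Interface

Orientations are given as a unit quaternion [w, x, y, z].
In Python, from cell import * gives the robot as it stands. The module is installed in compiled form; this text tells all that it offers.
- The arm moves only by the shell command python3 -m inch 'ROWS' [FORCE]. ROWS is JSON, a list of rows, each a list of 7 numbers: the closure, from 0 (fully open) to 1 (shut), then the shift along the tool's x, y, z in m, then the turn, a rotation vector about the tool's x, y, z in degrees. In form: [[fingers, dx, dy, dz, rx, ry, rz], ...]. A call has exactly 10 rows; each row is the pose to reach, as a shift and turn from the pose commanded when the call began, along the tool's axes at that moment; what a row does not reach only later rows make up. A row lasts 1/8 s, in which the tool goes at most 62.5 mm and 10.7 degrees, less where a joint would pass 70% of its speed; a pose out of reach is approached as far as the arm can. A call with a gripper value outside its range is refused whole. The fingers move at their own pace and stop on an object; FORCE is the grip in N (left out, the last holds). Time passes only in rows, so rows that repeat a pose let the fingers close, or fill a call up. It gives the time, the measured TCP pose, the force, the opening and the grip force at its end, in the units of the state.
- sense(): the state, without advancing time (a new reading comes with each control period).
- get_image(name): name is "scene" or "top"; returns a dict with "frame" (420x560x3 uint8, red, green, blue), "z_map" (420x560 float32, m along the optical axis (not along the pixel's ray), 0 where there is no reading), "fx", "fy", "cx", "cy" (pixels), "extrinsics" (4x4, takes a point from world to camera coordinates). Camera axes: x right, y up, looking along -z (the intrinsics and any distortion apply to the point x, -y, -z); pixel columns grow to the right and rows downward; lengths in m; the calibration is good to about 2 mm. A picture is of the moment at which its call begins.
- job_done(): hands the job in; it is judged then, once.
Trained networks look in a picture, given as the dict that the camera call returned (one of the last four; its "shot" number tells which), for a name from the list of things; names that differ only in an ending like _2 or _b are one class to them, and where a whole thing is asked for, a point or a joint stands for the part that bears it (a point fixed in the world has none). Each returns a list of dicts, best first, with "conf" (0 to 1); they miss things now and then, are a little off and sometimes report something else, mostly with a low value. They report only what shows in the picture. A call takes as long as a camera call.
- look_for(picture, target): "bbox" ([left, top, right, bottom] in pixels, round what is visible of it).
The state is a dict: "t": time; "q": joint angles; "joint_vel": joint speeds; "tau": joint torques, N m; "eef_pos": TCP position; "tcp_rot": TCP orientation; "contact_force": force on the tool from outside, world axes, zero at the start; "ft_torque": the same for the moment, N m; "width": finger opening in m; "finger_force": force on a finger pad.
Only numpy, scipy, OpenCV 4.12 (cv2) and the standard library are available. Lean on these libraries where they do the work, as an engineer would, in place of code of your own. Each camera call takes 0.05 s, during which the arm holds its last target. There are 200 camera calls.

## Task

Open the blue storage canister: take its cork bung by the wooden knob and work it loose by rocking it from side to side while easing it up, so that the canister stays standing on the worktop and is not pulled up with it. Then stand the bung upright on the round wooden trivet and let go. Leave the white canister alone.

Things in the scene. Friction and masses are not known exactly. Their poses are not given: they have to be found in the camera images.
- blue_canister: Loose round blue ceramic jar, two white bands at its foot, 1.1 kg, 100 mm wide, rim 80 mm up. Origin: centre of underside, z up. A rubber ring in the neck, 70 mm up, grips the bung for its first 10 mm of rise: a straight pull lifts the jar too; during side-to-side swings (9 degrees each way, turning about the ring's centre; room for 12) the bung can be eased up 3 mm a swing.
- bung: Loose tapered cork bung in the blue canister's neck, 60 g, 68 mm tall: cork 38 mm tall, 45 mm wide at the top, 43 mm near the foot, 36 mm at the foot; on it a round wooden knob 40 mm wide, 30 mm tall. Origin: centre of underside, z along its axis to the knob. Seated, its underside is 56 mm above the canister's, the cork stands 14 mm proud of the rim and the knob spans 94 to 124 mm.
- trivet: Fixed round light-wood trivet with a darker ring let into its top, 130 mm across and 12 mm thick, lying on the worktop, its top flat. Origin: centre of its underside, z up; its top is at 12 mm.
- white_canister: Loose white ceramic canister of the same shape and size with its own bung of the same look fixed in it, to be left alone. Origin: centre of its underside.

How it is judged:
By the outcome, as a careful person would: the job done as asked, in the order asked, and still so for the second after the job is handed in, with the robot touching nothing.
It also fails if it takes over 56 s, if anything falls off the work surface, if the arm or the gripper's body presses on something with over 40 N, if the wrist force passes 120 N, or if a joint passes its speed limit or range.

## Working session

There is one attempt and no reset: what is moved stays moved. The work goes in short steps, Python scripts to look and compute and a shell command to move; the robot and the scene stay as the last step left them, time stands still between calls to the robot, and variables do not carry over. Pictures are saved under pics/ and viewed, at most 10 in all, crops included, and the job is handed in when it is done.

```bash
mkdir -p pics; cat > h.py <<'E'
from cell import *
import numpy as np, cv2
def pts(p):
    z=p["z_map"];v,u=np.mgrid[:z.shape[0],:z.shape[1]]
    c=np.stack([(u-p["cx"])/p["fx"]*z,-(v-p["cy"])/p["fy"]*z,-z,np.ones_like(z)],-1)
    w=c@np.linalg.inv(np.array(p["extrinsics"])).T
    w=w[...,:3].copy();w[z==0]=np.nan
    return w
def save(p,n): cv2.imwrite("pics/"+n,p["frame"][...,::-1])
E
python3 - <<'E'
from h import *
s=sense();print({k:np.round(v,4) for k,v in s.items()}); print(hold_point_z if 'hold_point_z' in globals() else None)
ims=[]
for n in("top","scene"):
    p=get_image(n);ims.append(p["frame"].copy());w=pts(p)
    for t in("blue_canister","bung","trivet","white_canister"):
        for d in look_for(p,t)[:2]:
            b=[int(x) for x in d["bbox"]];q=w[b[1]:b[3],b[0]:b[2]].reshape(-1,3)
            m=(b[0]+b[2])//2,(b[1]+b[3])//2
            print(n,t,round(d["conf"],2),b,"ctr",np.round(w[m[1],m[0]],3),"med",np.round(np.nanmedian(q,0),3))
    save(p,n+"0.png")
E
```

```text
{'t': np.float64(0.0), 'q': array([ 0.9772,  0.2593,  1.5361,  0.    ,  1.348 , -0.2028]), 'joint_vel': array([-0.0011,  0.0004,  0.0008,  0.0004, -0.0008, -0.0006]), 'tau': array([-1.10000e-03, -4.37323e+01, -2.83998e+01,  7.17000e-02,
        4.13000e-02, -2.00000e-04]), 'eef_pos': array([0.2092, 0.5081, 0.2178]), 'tcp_rot': array([-4.000e-04,  1.942e-01,  9.810e-01, -8.000e-04]), 'contact_force': array([-0.1047, -0.0554, -0.1707]), 'ft_torque': array([-0.0242, -0.0191, -0.0063]), 'finger_force': np.float64(0.0), 'width': np.float64(0.0929)}
0.0188
top blue_canister 0.79 [239, 184, 290, 231] ctr [0.5   0.039 0.119] med [0.507 0.04  0.073]
top bung 0.75 [250, 190, 273, 212] ctr [0.511 0.045 0.125] med [0.513 0.045 0.123]
top trivet 0.91 [171, 168, 230, 227] ctr [0.546 0.18  0.011] med [0.545 0.179 0.012]
top white_canister 0.85 [343, 210, 396, 261] ctr [ 0.444 -0.153  0.122] med [ 0.448 -0.16   0.071]
top white_canister 0.64 [249, 185, 270, 216] ctr [0.513 0.048 0.125] med [0.514 0.049 0.119]
scene blue_canister 0.57 [261, 183, 311, 236] ctr [0.5   0.008 0.074] med [0.503 0.021 0.061]
scene bung 0.77 [274, 169, 297, 201] ctr [0.506 0.024 0.118] med [0.512 0.033 0.107]
scene trivet 0.83 [246, 151, 306, 195] ctr [0.503 0.055 0.124] med [0.531 0.171 0.013]
scene white_canister 0.83 [279, 260, 339, 340] ctr [ 0.445 -0.187  0.072] med [ 0.447 -0.186  0.06 ]
```

```bash
python3 - <<'E'
from h import *
from scipy.spatial.transform import Rotation as R
P=[get_image(n) for n in("top","scene")]
for p in P:
    w=pts(p);x,y,z=w[...,0],w[...,1],w[...,2]
    for nm,c,r,zl,zh in(("knobtop",(.511,.043),.04,.119,.13),("knob",(.511,.043),.04,.1,.13),("jar",(.505,.04),.07,.02,.078),("rim",(.505,.04),.07,.074,.09),("trivet",(.546,.18),.08,.008,.02),("whitetop",(.45,-.155),.05,.115,.14)):
        m=(np.hypot(x-c[0],y-c[1])<r)&(z>zl)&(z<zh)
        if m.sum()<4: continue
        q=w[m];(cx,cy),rr=cv2.minEnclosingCircle(q[:,:2].astype(np.float32))
        print(nm,m.sum(),"mean",q.mean(0).round(4),"circ",round(cx,4),round(cy,4),round(rr,4),"zmax",q[:,2].max().round(4))
    print("cam",np.linalg.inv(np.array(p["extrinsics"]))[:3,3].round(2))
cv2.imwrite("pics/a.png",np.vstack([cv2.resize(p["frame"][...,::-1][100:350,120:480],None,fx=1.18,fy=1.18) for p in P]))
s=sense();print(R.from_quat(np.roll(s["tcp_rot"],-1)).as_matrix().round(4))
E
```

```text
knobtop 344 mean [0.5187 0.0441 0.1239] circ 0.5191 0.0439 0.02 zmax 0.127
knob 385 mean [0.5172 0.0436 0.1224] circ 0.5191 0.0439 0.02 zmax 0.127
jar 954 mean [0.5041 0.0413 0.062 ] circ 0.5188 0.0444 0.0501 zmax 0.078
rim 702 mean [0.5171 0.0434 0.0794] circ 0.5196 0.044 0.0411 zmax 0.0899
trivet 2815 mean [0.5471 0.1733 0.0127] circ 0.5483 0.1739 0.065 zmax 0.0183
whitetop 377 mean [ 0.4555 -0.1672  0.1236] circ 0.4559 -0.1683 0.0203 zmax 0.1287
cam [0.34 0.01 0.92]
knobtop 268 mean [0.5165 0.0409 0.1235] circ 0.518 0.0421 0.0207 zmax 0.1272
knob 432 mean [0.5144 0.0366 0.1183] circ 0.5177 0.0426 0.0208 zmax 0.1272
jar 1501 mean [0.5047 0.0157 0.054 ] circ 0.5164 0.041 0.0504 zmax 0.078
rim 614 mean [0.512  0.0318 0.0796] circ 0.5176 0.0429 0.0424 zmax 0.0898
trivet 1319 mean [0.5405 0.1845 0.0123] circ 0.5456 0.1734 0.0664 zmax 0.0168
whitetop 487 mean [ 0.4531 -0.1721  0.1228] circ 0.4541 -0.1702 0.0206 zmax 0.1269
cam [ 0.22 -0.59  0.75]
[[-0.9246  0.3809  0.    ]
 [ 0.3809  0.9246 -0.    ]
 [-0.     -0.     -1.    ]]
```

View pics/a.png

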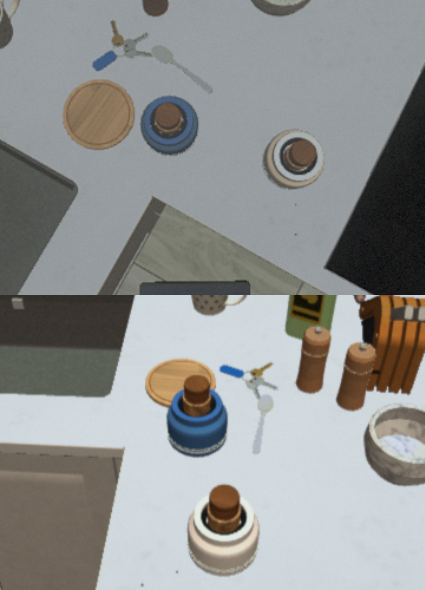

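View pics/scene0.png

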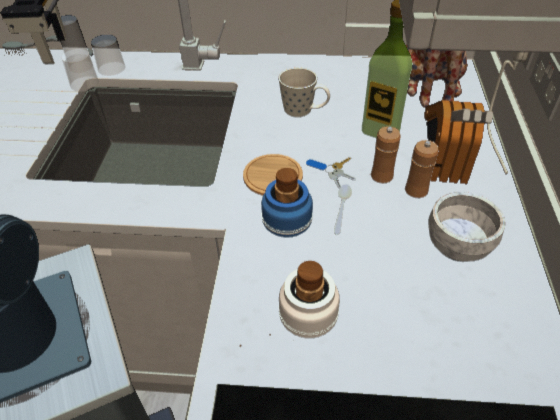

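The picture shows the blue canister at scene pixel (287,205), the trivet behind it at (273,173), and the white canister at (309,305). The fits match the sizes given: blue (0.518, 0.043) with its knob top at 0.124, trivet (0.547, 0.174) with r 65 mm. Next I go above the knob.

```bash
python3 -m inch '[[0,-0.05,-0.034,0,0,0,0],[0,-0.1,-0.068,0,0,0,0],[0,-0.15,-0.101,0,0,0,0],[0,-0.2,-0.135,0,0,0,0],[0,-0.25,-0.169,0,0,0,0],[0,-0.3,-0.203,0.01,0,0,0],[0,-0.35,-0.236,0.02,0,0,0],[0,-0.4,-0.27,0.03,0,0,0],[0,-0.445,-0.3,0.04,0,0,0],[0,-0.463,-0.312,0.045,0,0,0]]' 30; python3 -m inch '[[0,0,0,0,0,0,0],[0,0,0,0,0,0,0],[0,0,0,0,0,0,0],[0,0,0,0,0,0,0],[0,0,0,0,0,0,0],[0,0,0,0,0,0,0],[0,0,0,0,0,0,0],[0,0,0,0,0,0,0],[0,0,0,0,0,0,0],[0,0,0,0,0,0,0]]'
python3 - <<'E'
from h import *
s=sense();print(s['q'].round(2) if hasattr(s['q'],'round') else s['q'])
p=get_image("top");save(p,"b.png")
w=pts(p);m=(np.hypot(w[...,0]-.518,w[...,1]-.043)<.07)
q=w[m&(w[...,2]>.15)];print(len(q))
p=get_image("scene");cv2.imwrite("pics/b.png",cv2.resize(p["frame"][...,::-1][90:260,180:400],None,fx=2.5,fy=2.5))
E
```

```text
t: 1.85
eef_pos: [0.5199, 0.0412, 0.173]
tcp_rot: [-0.0, 0.196, 0.981, -0.0]
contact_force: [-1.4, 0.8, 0.3]
width: 0.093
finger_force: 0.0
t: 3.1
eef_pos: [0.5187, 0.0437, 0.1736]
tcp_rot: [-0.0, 0.194, 0.981, 0.0]
contact_force: [-0.3, 0.4, -1.1]
width: 0.0931
finger_force: 0.0
[-0.13  0.24  1.67  0.    1.23 -1.31]
16343
```

View pics/b.png

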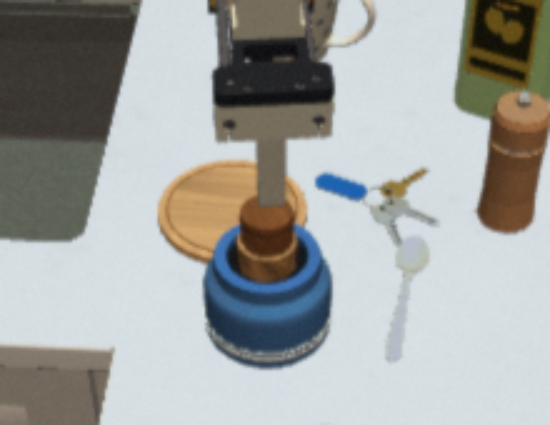

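The gripper is directly over the knob (crop pixel 268,215). I'll descend and grip.

```bash
python3 -m inch '[[0,0,0,0.02,0,0,0],[0,0,0,0.04,0,0,0],[0,0,0,0.06,0,0,0],[0,0,0,0.07,0,0,0],[0,0,0,0.0755,0,0,0],[0,0,0,0.0755,0,0,0],[0,0,0,0.0755,0,0,0],[0,0,0,0.0755,0,0,0],[0,0,0,0.0755,0,0,0],[0,0,0,0.0755,0,0,0]]'; python3 -m inch '[[0.3,0,0,0,0,0,0],[0.45,0,0,0,0,0,0],[0.55,0,0,0,0,0,0],[0.6,0,0,0,0,0,0],[0.8,0,0,0,0,0,0],[1,0,0,0,0,0,0],[1,0,0,0,0,0,0],[1,0,0,0,0,0,0],[1,0,0,0,0,0,0],[1,0,0,0,0,0,0]]' 45
```

```text
t: 4.45
eef_pos: [0.5188, 0.0437, 0.0983]
tcp_rot: [0.0, 0.194, 0.981, -0.0]
contact_force: [-1.3, -0.6, -0.4]
width: 0.093
finger_force: 0.0
t: 5.7
eef_pos: [0.5187, 0.0436, 0.0982]
tcp_rot: [-0.0, 0.194, 0.981, -0.0]
contact_force: [0.2, -0.9, 0.8]
width: 0.0393
finger_force: 45.0
```

```bash
python3 -m inch '[[1,0,0.0025,0.0001,5,0,0],[1,0,0.0049,0.0004,10,0,0],[1,0,0.0049,0.0004,10,0,0],[1,0,0.0025,-0.0004,5,0,0],[1,0,0,-0.001,0,0,0],[1,0,-0.0026,-0.0014,-5,0,0],[1,0,-0.0052,-0.0015,-10,0,0],[1,0,-0.0052,-0.0015,-10,0,0],[1,0,-0.0027,-0.0024,-5,0,0],[1,0,0,-0.003,0,0,0]]'
python3 - <<'E'
from h import *
p=get_image("scene");w=pts(p);save(p,"c.png")
x,y,z=w[...,0],w[...,1],w[...,2]
m=(np.hypot(x-.518,y-.043)<.07)&(z>.074)&(z<.084);q=w[m];print(q.mean(0),m.sum())
f=p["frame"].astype(int);b=(f[...,2]>f[...,0]*1.6)&(np.hypot(x-.505,y-.03)<.08);v,u=np.nonzero(b);print(u.min(),u.max(),v.min(),v.max(),w[b].mean(0))
cv2.imwrite("pics/c.png",cv2.resize(p["frame"][...,::-1][90:260,180:400],None,fx=2.5,fy=2.5))
s=sense();print(s['finger_force'],s['width'],s['contact_force'],s['eef_pos'])
E
```

```text
t: 6.95
eef_pos: [0.5183, 0.0428, 0.101]
tcp_rot: [-0.0, 0.195, 0.981, -0.002]
contact_force: [-0.8, 0.1, -5.2]
width: 0.0392
finger_force: 45.0
[0.51170281 0.03037993 0.07915117] 571
262 320 1 236 [0.50513686 0.01611911 0.06516871]
45.00117029529065 0.03930166645500938 [-1.929182   -2.96966084 -3.03254118] [0.5188281  0.04439501 0.10117928]
```

View pics/c.png

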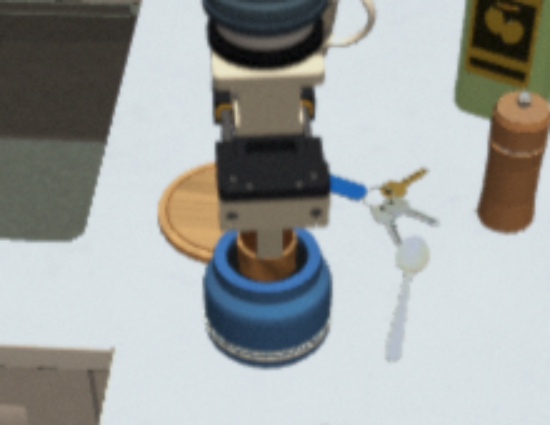

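The canister hasn't moved: its foot is at the same pixels and its rim at the same height. The bung is up about 3 mm, so I keep rocking.

```bash
python3 -m inch '[[1,0,0.0028,-0.0004,5,0,0],[1,0,0.0056,-0.0005,10,0,0],[1,0,0.0056,-0.0005,10,0,0],[1,0,0.0028,-0.0014,5,0,0],[1,0,0,-0.002,0,0,0],[1,0,-0.0029,-0.0024,-5,0,0],[1,0,-0.0059,-0.0025,-10,0,0],[1,0,-0.0059,-0.0025,-10,0,0],[1,0,-0.003,-0.0034,-5,0,0],[1,0,0,-0.004,0,0,0]]'
python3 - <<'E'
from h import *
p=get_image("scene");w=pts(p)
x,y,z=w[...,0],w[...,1],w[...,2]
m=(np.hypot(x-.518,y-.043)<.07)&(z>.074)&(z<.084);q=w[m];print(q.mean(0),m.sum())
f=p["frame"].astype(int);b=(f[...,2]>f[...,0]*1.6)&(np.hypot(x-.505,y-.03)<.08)&(z<.08);v,u=np.nonzero(b);print(u.min(),u.max(),v.min(),v.max(),w[b].mean(0))
s=sense();print(s['finger_force'],s['width'],s['contact_force'],s['eef_pos'])
E
```

```text
t: 8.25
eef_pos: [0.5188, 0.0429, 0.1057]
tcp_rot: [0.0, 0.195, 0.981, -0.002]
contact_force: [-4.3, -0.9, 0.1]
width: 0.0391
finger_force: 45.0
[0.51130377 0.03099134 0.07883299] 552
262 311 181 236 [0.50430306 0.01486674 0.05769869]
45.00473625375889 0.03896302319951467 [-2.7096972  -2.55604634  6.48456294] [0.51946327 0.04404366 0.1059943 ]
```

```bash
python3 -m inch '[[1,0,0.0031,-0.0004,5,0,0],[1,0,0.0063,-0.0005,10,0,0],[1,0,0.0063,-0.0005,10,0,0],[1,0,0.0032,-0.0014,5,0,0],[1,0,0,-0.002,0,0,0],[1,0,-0.0033,-0.0024,-5,0,0],[1,0,-0.0066,-0.0024,-10,0,0],[1,0,-0.0066,-0.0024,-10,0,0],[1,0,-0.0034,-0.0034,-5,0,0],[1,0,0,-0.004,0,0,0]]'
python3 - <<'E'
from h import *
p=get_image("scene");w=pts(p)
x,y,z=w[...,0],w[...,1],w[...,2]
m=(np.hypot(x-.518,y-.043)<.07)&(z>.074)&(z<.084);q=w[m];print(q.mean(0),m.sum())
f=p["frame"].astype(int);b=(f[...,2]>f[...,0]*1.6)&(np.hypot(x-.505,y-.03)<.08)&(z<.08);v,u=np.nonzero(b);print(u.min(),u.max(),v.min(),v.max(),w[b].mean(0))
cv2.imwrite("pics/d.png",cv2.resize(p["frame"][...,::-1][90:260,180:400],None,fx=2.5,fy=2.5))
s=sense();print(s['finger_force'],s['width'],s['contact_force'],s['eef_pos'])
E
```

```text
t: 9.55
eef_pos: [0.5191, 0.0433, 0.1096]
tcp_rot: [0.001, 0.195, 0.981, -0.002]
contact_force: [-0.6, 0.4, -0.6]
width: 0.0394
finger_force: 45.0
[0.51145032 0.03060735 0.07897437] 552
262 311 181 236 [0.50458024 0.01522139 0.05770523]
45.00641701743007 0.039079771882043084 [-2.18380763 -4.1526739   3.53984053] [0.51937484 0.04439302 0.10969476]
```

View pics/d.png

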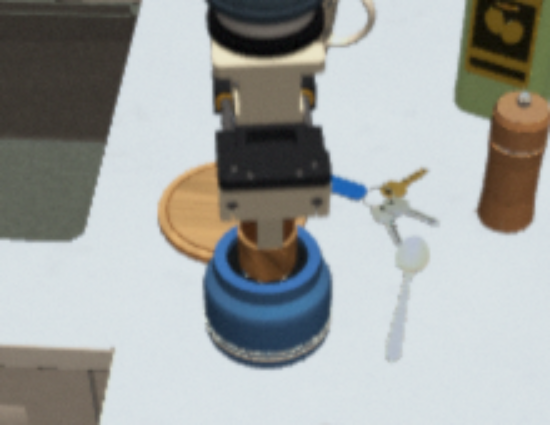

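The canister is still in place and the cork is clearly higher. One more round of swings for margin, then a slow lift.

```bash
python3 -m inch '[[1,0,0.0035,-0.0004,5,0,0],[1,0,0.007,-0.0004,10,0,0],[1,0,0.007,-0.0004,10,0,0],[1,0,0.0036,-0.0014,5,0,0],[1,0,0,-0.002,0,0,0],[1,0,-0.0036,-0.0023,-5,0,0],[1,0,-0.0073,-0.0024,-10,0,0],[1,0,-0.0073,-0.0024,-10,0,0],[1,0,-0.0037,-0.0033,-5,0,0],[1,0,0,-0.004,0,0,0]]'; python3 -m inch '[[1,0,0,0,0,0,0],[1,0,0,-0.002,0,0,0],[1,0,0,-0.004,0,0,0],[1,0,0,-0.007,0,0,0],[1,0,0,-0.01,0,0,0],[1,0,0,-0.015,0,0,0],[1,0,0,-0.02,0,0,0],[1,0,0,-0.025,0,0,0],[1,0,0,-0.03,0,0,0],[1,0,0,-0.03,0,0,0]]'
python3 - <<'E'
from h import *
p=get_image("scene");w=pts(p)
x,y,z=w[...,0],w[...,1],w[...,2]
f=p["frame"].astype(int);b=(f[...,2]>f[...,0]*1.6)&(np.hypot(x-.505,y-.03)<.08)&(z<.08);v,u=np.nonzero(b);print(u.min(),u.max(),v.min(),v.max(),w[b].mean(0))
s=sense();print(s['finger_force'],s['width'],s['contact_force'],s['eef_pos'])
E
```

```text
t: 10.85
eef_pos: [0.5195, 0.0432, 0.1136]
tcp_rot: [0.001, 0.195, 0.981, -0.002]
contact_force: [0.0, 0.1, -0.4]
width: 0.0389
finger_force: 45.0
t: 12.1
eef_pos: [0.519, 0.0437, 0.1437]
tcp_rot: [0.0, 0.194, 0.981, 0.0]
contact_force: [-0.1, -0.9, -0.6]
width: 0.0389
finger_force: 45.0
262 311 181 236 [0.50801429 0.02203185 0.05608349]
44.99987417366356 0.039143765402534635 [-0.34187047 -0.31611749 -0.32482916] [0.51882939 0.04372855 0.14333795]
```

```bash
python3 -m inch '[[1,0,0,-0.01,0,0,0],[1,0.003,0.015,-0.015,0,0,0],[1,0.007,0.04,-0.015,0,0,0],[1,0.012,0.065,-0.015,0,0,0],[1,0.016,0.09,-0.015,0,0,0],[1,0.02,0.11,-0.015,0,0,0],[1,0.023,0.125,-0.015,0,0,0],[1,0.024,0.131,-0.015,0,0,0],[1,0.024,0.131,-0.015,0,0,0],[1,0.024,0.131,-0.015,0,0,0]]'
python3 - <<'E'
from h import *
s=sense();print(s['width'],s['eef_pos'],s['contact_force'])
e=s['eef_pos']
p=get_image("scene");w=pts(p);x,y,z=w[...,0],w[...,1],w[...,2]
m=(np.hypot(x-e[0],y-e[1])<.04)&(z>.05)&(z<.165);q=w[m]
for a in np.arange(.09,.165,.004):
    k=q[(q[:,2]>=a)&(q[:,2]<a+.004)]
    if len(k): print(round(a,3),len(k),k.mean(0).round(4),np.ptp(k[:,0]).round(3))
m=(np.hypot(x-.547,y-.174)<.06)&(z<.03);print(np.nanmedian(z[m]))
cv2.imwrite("pics/e.png",cv2.resize(p["frame"][...,::-1][60:260,160:400],None,fx=2.5,fy=2.5))
E
```

```text
t: 13.4
eef_pos: [0.5464, 0.1734, 0.1581]
tcp_rot: [-0.0, 0.194, 0.981, -0.0]
contact_force: [0.4, -0.1, -0.1]
width: 0.0389
finger_force: 45.0
0.0388938636771093 [0.54636223 0.17337497 0.15809604] [ 0.38710812 -0.09977814 -0.12134725]
0.114 2 [0.5416 0.157  0.1179] 0.015
0.118 15 [0.5351 0.1587 0.1199] 0.025
0.122 32 [0.5401 0.1572 0.1241] 0.037
0.126 31 [0.537  0.1581 0.128 ] 0.035
0.13 32 [0.5394 0.1564 0.1319] 0.035
0.134 41 [0.5373 0.1584 0.136 ] 0.035
0.138 36 [0.5391 0.1585 0.1401] 0.04
0.142 31 [0.5413 0.157  0.144 ] 0.04
0.146 39 [0.5386 0.1582 0.148 ] 0.042
0.15 47 [0.5395 0.1587 0.1524] 0.045
0.154 39 [0.5415 0.1628 0.1551] 0.044
0.158 23 [0.5394 0.1605 0.16  ] 0.034
0.162 15 [0.5327 0.1578 0.1634] 0.029
0.01254197820461056
```

View pics/e.png

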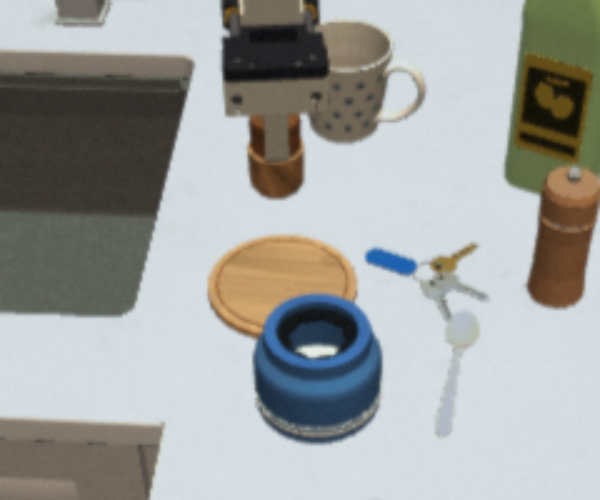

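The bung hangs upright over the trivet and its underside is at about 0.116. The open canister stands where it was (crop pixel 318,370). I'll lower to just above the trivet.

```bash
python3 -m inch '[[1,0,0,0.015,0,0,0],[1,0,0,0.03,0,0,0],[1,0,0,0.045,0,0,0],[1,0,0,0.06,0,0,0],[1,0,0,0.075,0,0,0],[1,0,0,0.087,0,0,0],[1,0,0,0.095,0,0,0],[1,0,0,0.1,0,0,0],[1,0,0,0.102,0,0,0],[1,0,0,0.102,0,0,0]]'; python3 -m inch '[[1,0,0,0.0004,0,0,0],[1,0,0,0.0008,0,0,0],[1,0,0,0.0012,0,0,0],[1,0,0,0.0015,0,0,0],[1,0,0,0.0015,0,0,0],[1,0,0,0.0015,0,0,0],[1,0,0,0.0015,0,0,0],[1,0,0,0.0015,0,0,0],[1,0,0,0.0015,0,0,0],[1,0,0,0.0015,0,0,0]]'
```

```text
t: 14.7
eef_pos: [0.5466, 0.174, 0.0564]
tcp_rot: [0.0, 0.194, 0.981, 0.0]
contact_force: [0.2, -0.5, -1.3]
width: 0.0391
finger_force: 45.0
t: 15.95
eef_pos: [0.5465, 0.1739, 0.0547]
tcp_rot: [0.0, 0.194, 0.981, -0.0]
contact_force: [-1.2, 0.5, -0.8]
width: 0.0389
finger_force: 45.0
```

Not touching yet, so I ease down further in small steps.

```bash
python3 -m inch '[[1,0,0,0.0003,0,0,0],[1,0,0,0.0006,0,0,0],[1,0,0,0.0008,0,0,0],[1,0,0,0.0008,0,0,0],[1,0,0,0.0008,0,0,0],[1,0,0,0.0008,0,0,0],[1,0,0,0.0008,0,0,0],[1,0,0,0.0008,0,0,0],[1,0,0,0.0008,0,0,0],[1,0,0,0.0008,0,0,0]]'
python3 - <<'E'
from h import *
f=[]
for i in range(6): get_image("top"); f.append(sense()['contact_force'])
print(np.mean(f,0))
E
```

```text
t: 17.2
eef_pos: [0.5465, 0.1739, 0.0539]
tcp_rot: [0.0, 0.194, 0.981, -0.0]
contact_force: [-1.0, 0.2, 3.0]
width: 0.0393
finger_force: 45.0
[-0.88617014 -0.5073935   2.7492589 ]
```

It is in light contact at about 3 N. I'll release, then rise.

```bash
python3 -m inch '[[0.56,0,0,0,0,0,0],[0.53,0,0,0,0,0,0],[0.5,0,0,0,0,0,0],[0.45,0,0,0,0,0,0],[0.4,0,0,0,0,0,0],[0.35,0,0,0,0,0,0],[0.3,0,0,0,0,0,0],[0.25,0,0,0,0,0,0],[0.25,0,0,0,0,0,0],[0.25,0,0,0,0,0,0]]'; python3 -m inch '[[0.25,0,0,-0.005,0,0,0],[0.25,0,0,-0.015,0,0,0],[0.25,0,0,-0.03,0,0,0],[0.25,0,0,-0.05,0,0,0],[0.25,0,0,-0.07,0,0,0],[0.25,0,0,-0.09,0,0,0],[0.25,0,0,-0.11,0,0,0],[0.25,0,0,-0.13,0,0,0],[0.25,0,0,-0.14,0,0,0],[0.25,0,0,-0.14,0,0,0]]'
python3 - <<'E'
from h import *
p=get_image("scene");w=pts(p);x,y,z=w[...,0],w[...,1],w[...,2]
m=(np.hypot(x-.5465,y-.174)<.04)&(z>.072)&(z<.1);q=w[m];print(cv2.minEnclosingCircle(q[:,:2].astype(np.float32)),q[:,2].max())
f=p["frame"].astype(int);b=(f[...,2]>f[...,0]*1.6)&(np.hypot(x-.505,y-.03)<.08)&(z<.08);v,u=np.nonzero(b);print(u.min(),u.max(),v.min(),v.max())
cv2.imwrite("pics/f.png",cv2.resize(p["frame"][...,::-1][60:360,160:440],None,fx=2,fy=2))
E
```

```text
t: 18.75
eef_pos: [0.5464, 0.174, 0.0538]
tcp_rot: [-0.0, 0.194, 0.981, -0.0]
contact_force: [-0.0, 0.2, -0.4]
width: 0.0698
finger_force: 0.0
t: 20.0
eef_pos: [0.5469, 0.174, 0.195]
tcp_rot: [0.001, 0.194, 0.981, 0.0]
contact_force: [0.2, 0.7, -0.2]
width: 0.0697
finger_force: 0.0
((0.545901894569397, 0.17239472270011902), 0.022086825221776962) 0.08332488362881463
262 311 178 236
```

View pics/f.png

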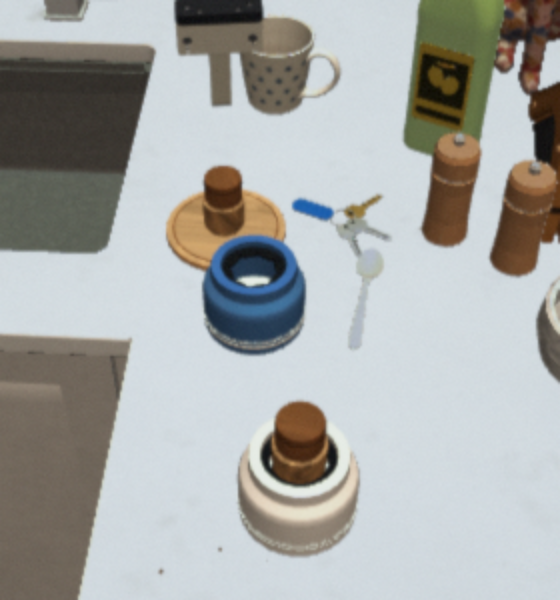

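The bung stands upright in the middle of the trivet (224,200), with its top at about 0.081. The blue canister is unmoved and open (254,295), the white one is untouched, and the gripper is clear.

```bash
python3 -c "
from cell import *
print(job_done())"
```

```text
the job is handed in; nothing more can be done
None
```

The blue canister is open and still standing where it was, its bung stands upright on the trivet with the gripper clear, the white canister was not touched, and the job was handed in at about 20 s; no verdict was returned.

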